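# Bolt the specimen case shut

## Robot

A 6-joint arm with a two-finger parallel gripper is mounted at the origin on the work surface. World frame = base frame: x ahead of the robot, y to its left, z up, the work surface at z = 0. Lengths are in m, angles in rad, forces in N, time in s.
With the tool pointing down it reaches from about 0.375 to 0.975 m from the base axis. Payload 3.8 kg.
Tool frame: the origin (TCP) lies at the very end of the fingers, on their centre line; the grasp point (between the pads) lies 19 mm behind it; z points along the fingers, y is the line along which they close (so a half turn about z gives the same grasp; the last joint's range is limited). The gripper opens to 85 mm and grips with 20 to 120 N. Pads are 22 mm wide; open, the fingers measure 114 mm over their backs; the gripper's body (76 mm by 85 mm) begins 54 mm behind the grasp point. The pads swing forward as they close: fully open they stand 13 mm farther back than shut.
Start: joints at [-1.282, 0.264, 1.604, -0, 1.274, -0.037], TCP at [0.216, -0.639, 0.21] pointing down, gripper open.
Joint ranges: [-2.63, 2.63], [-0.94, 2.18], [0.31, 2.57], [-1.31, 4.45], [0, 2.66], [-2.55, 2.55]. Speed limits (rad/s): [2.57, 2.57, 3.14, 3.14, 3.14, 3.14].

## Interface

Orientations are given as a rotation vector (axis times angle).
In Python, from workcell import monitor, viewer, job gives the robot as it stands. The module is installed in compiled form; this text tells all that it offers.
- The arm moves only by the tool step_arm, never from a script. Its argument "series" is one flat list of numbers, 4 for each row, row after row: the shift along the tool's x, y, z in m, then the turn about the tool's z in rad. A call has 1 to 8 rows; each row is the pose to reach, as a shift and turn from the pose commanded when the call began, along the tool's axes at that moment; what a row does not reach only later rows make up. A row lasts 1/8 s, in which the tool goes at most 62.5 mm and 10.7 degrees, less where a joint would pass 70% of its speed; a pose out of reach is approached as far as the arm can. A call with a gripper value outside its range is refused whole. "gripper" is the opening, from 0 (shut) to 1 (fully open), set as the call begins (left out, the last holds). The fingers move at their own pace and stop on an object; "newtons" is the grip in N (left out, the last holds). Time passes only in rows, so rows that repeat a pose let the fingers close. It gives the time, the measured TCP pose, the force, the opening and the grip force at its end, in the units of the state.
- monitor.read_state(): the state, without advancing time (a new reading comes with each control period).
- viewer.read_camera(name): name is "scene" or "top"; returns a dict with "image" (400x640x3 uint8, red, green, blue), "intrinsics" (3x3 intrinsics, pixels), "T" (4x4, takes a point from camera to world coordinates). Camera axes: x right, y up, looking along -z (the intrinsics and any distortion apply to the point x, -y, -z); pixel columns grow to the right and rows downward; lengths in m; the calibration is good to about 2 mm. A picture is of the moment at which its call begins. There is no depth.
- job.finish_job(): hands the job in; it is judged then, once.
Trained networks look in a picture, given as the dict that the camera call returned (one of the last four; its "shot" number tells which), for a name from the list of things; names that differ only in an ending like _2 or _b are one class to them, and where a whole thing is asked for, a point or a joint stands for the part that bears it (a point fixed in the world has none). Each returns a list of dicts, best first, with "score" (0 to 1); they miss things now and then, are a little off and sometimes report something else, mostly with a low value. They report only what shows in the picture. A call takes as long as a camera call.
- viewer.boxes_of(picture, label): "extent" ([centre column, centre row, width, height] in pixels, round what is visible of it).
- viewer.spot_point(picture, label): "point" ([column, row] in pixels: a listed point, or the origin of a listed thing).
The state is a dict: "time": time; "q": joint angles; "joint_vel": joint speeds; "joint_torque": joint torques, N m; "tool_pos": TCP position; "tcp_rot": TCP orientation; "wrist_force": force on the tool from outside, world axes, zero at the start; "torque": the same for the moment, N m; "width": opening from 0.0 (shut) to 1.0 (fully open); "grip_force": force on a finger pad.
Only numpy, scipy, OpenCV 4.12 (cv2) and the standard library are available. Lean on these libraries where they do the work, as an engineer would, in place of code of your own. Each camera call takes 0.05 s, during which the arm holds its last target. There are 200 camera calls.

## Task

Bolt the lid of the grey specimen case shut: lift the handle of its barrel bolt out of the notch it lies in, slide the bolt across into the keeper until the handle meets the end stop, and lower the handle fully down into the notch beside that stop, then let go. Work by feel: never force the handle against the guide's lip or the stop (20 N is too much), and leave the other things on the bench and on the case where they are.

Things in the scene. Friction and masses are not known exactly. Their poses are not given: they have to be found in the camera images.
- case: grey metal specimen case, 200 mm (x) by 320 mm (y), fixed to the bench, with an aluminium lid, top face 92 mm above the bench. Origin: centre of its underside; y runs along the bolt, z up. The robot faces its -x side. The bolt lies on top along y; the keeper (a 36 mm wide steel arch, top 144 mm above the bench) stands at x = 5, y = 115 mm.
- guide: notched upright steel plate in front of the bolt rod, fixed on the case (at 5, -40, 128 mm of it, axes parallel). Origin: on the axis of the rod (16 mm thick, along y, 36 mm above the lid), level with the middle of the start notch. The bolt shoots to +y. The plate stands 14 to 24 mm on the -x side of the axis; barrel brackets 26 mm wide stand at y = -32 and 107 mm, tops 12 mm over the axis.
- start_notch (a point): floor of the start notch, in which the handle's bar lies at first: 13 mm wide, at x = -19, y = 0, z = -4.5 mm of the guide. On its -y side a stop block 10 mm long rises to 26 mm above the rod's axis.
- lip (a point): top edge of the lip between the two notches, at x = -19, y = 26, z = 16 mm of the guide: the bar passes over it only with the handle raised to about 1.0 rad or more. The guide, with its catch and stops, must never press on anything (handle or robot) with more than 20 N; the notch floors do not count, there the rod's own collar takes the load.
- catch_mid (a point): x = -19, y = 67, z = 0 mm of the guide: middle of the stretch where the far notch may lie. It (12 mm wide, same floor) is in an adjustable catch, set anew each time and NOT measured. Directly beyond it is the end stop (10 mm long, top 26 mm over the axis), which stops the raised handle after the bolt has slid 51 to 84 mm; the handle drops in if its bar is within 3 mm of the stop.
- knob (a point): centre of the black ball (24 mm diameter) at the end of the bolt's handle. The handle is a straight steel bar, 9 mm thick, square to the rod; the ball's centre is 65 mm from the rod's axis. At the start the handle lies level in its notch, pointing to the -x side of the guide, the ball's centre at x = -65, y = 0, z = 0 mm of the guide, 36 mm above the lid.
- bolt (a joint): how far the bolt has slid along +y of the guide, m: 0 with the handle in the middle of the start notch. It slides against some 2.5 N of friction. It starts within 2 mm of 0.
- handle (a joint): lift angle of the handle about the rod's axis, rad: 0 level (down in a notch), growing as the ball rises; about 1.0 clears the lip, 1.45 is its upper limit. Let go, it sinks by its own weight (90 g) in about 2 s, damped by grease, onto whatever lies below its bar: a notch floor (about 0) or the lip (0.8 to 1.0).
- tape_roll: bystander: roll of yellow tape lying on the case's lid behind the bolt (+x side), 48 mm diameter, 18 mm high; origin at its underside
- slide_box: bystander: white plastic slide box lying on the lid behind the bolt, 35 by 80 by 22 mm; origin at its underside
- tube_rack: bystander: pink microtube rack on the bench to the left, 200 by 75 by 37 mm; origin at its underside
- wash_bottle: bystander: white bottle on the bench to the right, 72 mm diameter, 170 mm tall; origin at its underside
- notebook: bystander: green notebook on the bench to the right, 150 by 210 by 16 mm; origin at its underside
- beaker: bystander: glass beaker on the bench to the left, 70 mm diameter, 90 mm tall; origin at its underside
- card_pack: bystander: pack of white cards on the bench to the right, 110 by 75 by 30 mm; origin at its underside

How it is judged:
On the way, in this order (a step that is already met when the one before it is completed fails the run):
1. the handle is lifted out of the start notch, clear of the lip (above 0.85 rad) (value of joint handle above 0.85 rad).
2. the bolt is slid across (more than 40 mm) with the handle raised (value of joint bolt above 0.04 m and value of joint handle above 0.6 rad).
At the end, for the whole second after the job is handed in: the bolt has slid more than 45 mm towards the keeper (which only the far notch allows with the handle down), its handle lies down in the far notch (within 0.12 rad of level), bolt and handle at rest (value of joint bolt above 0.045 m and value of joint handle between -0.12 and 0.12 rad and velocity of joint bolt between -0.01 and 0.01 m/s and velocity of joint handle between -0.05 and 0.05 rad/s); the robot touches nothing.
It fails at once if the guide, its catch or its stop is pressed with more than 20 N (contact force between guide and anything else above 20 N).
It fails at once if a bystander is moved more than 30 mm (distance of any of tape_roll, slide_box, tube_rack, wash_bottle, notebook, beaker, card_pack from where it was at the start of the episode above 0.03 m).
It also fails if it takes over 61 s, if anything falls off the work surface, if the arm or the gripper's body presses on something with over 40 N, if the wrist force passes 120 N, or if a joint passes its speed limit or range.

## Working session

There is one attempt and no reset: what is moved stays moved. The work goes in short steps, Python scripts to look and compute and a tool call to move; the robot and the scene stay as the last step left them, time stands still between calls to the robot, and variables do not carry over. Pictures are saved under pics/ and viewed, at most 10 in all, crops included, and the job is handed in when it is done.

Besides the shell and the picture viewer there is one more tool, called after "Request:" by a JSON object that holds its "op" and its "data", one argument or row to a line. step_arm: Moves the arm, as the interface text tells. Its arguments: {"type":"object","properties":{"series":{"type":"array"},"gripper":{"type":"number"},"newtons":{"type":"number"}},"required":["series"]}

```bash
mkdir -p pics
cat > h.py <<'E'
import numpy as np, cv2
from workcell import monitor, viewer, job
from scipy.spatial.transform import Rotation as R
def ray(p,uv):
    K=np.array(p["intrinsics"]);T=np.array(p["T"])
    a=np.linalg.solve(K,[uv[0],uv[1],1.]);d=T[:3,:3]@[a[0],-a[1],-a[2]]
    return T[:3,3],d/np.linalg.norm(d)
def atz(p,uv,z):
    o,d=ray(p,uv);return o+d*(z-o[2])/d[2]
def proj(p,X):
    K=np.array(p["intrinsics"]);T=np.array(p["T"]);c=T[:3,:3].T@(np.array(X)-T[:3,3])
    v=K@[c[0],-c[1],-c[2]];return v[:2]/v[2]
def tri(o):
    A=0;b=0
    for p,uv in o:
        c,d=ray(p,uv);M=np.eye(3)-np.outer(d,d);A=A+M;b=b+M@c
    return np.linalg.solve(A,b)
def save(p,n):cv2.imwrite("pics/"+n,cv2.cvtColor(p["image"],cv2.COLOR_RGB2BGR))
E
python3 - <<'E'
from h import *
s=monitor.read_state();print({k:np.round(v,3).tolist() for k,v in s.items()})
P={n:viewer.read_camera(n) for n in("scene","top")}
for n,p in P.items(): save(p,n+"0.png");print(n,np.round(p["T"],3).tolist())
for l in("case","guide","start_notch","lip","catch_mid","knob","tape_roll","slide_box"):
    u={n:viewer.spot_point(p,l)[:2] for n,p in P.items()}
    print(l,{n:[(np.round(x["point"],1).tolist(),round(x["score"],2)) for x in v] for n,v in u.items()})
    if u["scene"] and u["top"]:print(np.round(tri([(P[n],u[n][0]["point"]) for n in P]),4))
E
```

```text
{'time': 0.0, 'q': [-1.282, 0.265, 1.605, -0.0, 1.274, -0.037], 'joint_vel': [-0.0, -0.0, 0.001, 0.002, 0.0, -0.002], 'joint_torque': [0.002, -51.511, -36.731, -0.0, 0.013, -0.0], 'tool_pos': [0.216, -0.639, 0.209], 'tcp_rot': [-3.098, -0.509, 0.0], 'wrist_force': [0.539, 0.319, 0.481], 'torque': [0.047, -0.072, 0.002], 'grip_force': 0.0, 'width': 0.997}
scene [[-0.673, -0.488, 0.556, 1.115], [0.74, -0.457, 0.494, 0.519], [0.012, 0.744, 0.668, 0.837], [0.0, 0.0, 0.0, 1.0]]
top [[0.016, 0.98, -0.197, 0.27], [-1.0, 0.017, 0.002, -0.008], [0.006, 0.196, 0.98, 1.482], [0.0, 0.0, 0.0, 1.0]]
case {'scene': [([287.9, 233.8], 0.7)], 'top': [([344.1, 186.0], 0.95)]}
[ 0.6057 -0.0746 -0.0103]
guide {'scene': [([277.9, 198.1], 0.59)], 'top': [([361.7, 172.0], 0.62)]}
[ 0.6116 -0.1117  0.123 ]
start_notch {'scene': [([281.8, 198.2], 0.61)], 'top': [([357.2, 179.2], 0.6)]}
[ 0.5963 -0.104   0.1159]
lip {'scene': [([293.3, 192.8], 0.83)], 'top': [([351.4, 179.9], 0.5)]}
[ 0.5819 -0.0799  0.1443]
catch_mid {'scene': [([298.3, 205.4], 0.72)], 'top': [([349.9, 178.6], 0.65)]}
[ 0.5877 -0.0695  0.108 ]
knob {'scene': [([253.8, 217.0], 0.45), ([290.4, 188.9], 0.38)], 'top': [([366.0, 195.1], 0.45)]}
[ 0.6088 -0.17   -0.0051]
tape_roll {'scene': [([299.9, 237.1], 0.48)], 'top': [([315.8, 155.8], 0.5)]}
[0.6611 0.0212 0.0949]
slide_box {'scene': [([253.3, 214.1], 0.9)], 'top': [([366.2, 155.0], 0.64), ([343.4, 187.3], 0.46)]}
[ 0.6781 -0.1346  0.0871]
```

Run:
```python
import cv2
a=cv2.imread("pics/scene0.png");b=cv2.imread("pics/top0.png")
x=cv2.resize(a[140:290,190:390],(800,600),interpolation=3);cv2.imwrite("pics/sc1.png",x)
x=cv2.resize(b[110:260,250:450],(800,600),interpolation=3);cv2.imwrite("pics/tc1.png",x)
```

```text
(no output)
```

View pics/sc1.png

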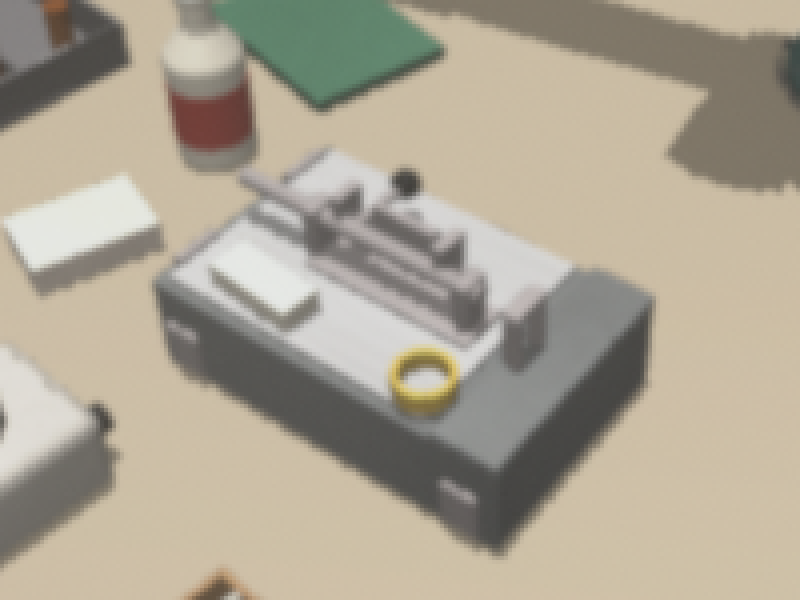

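View pics/tc1.png

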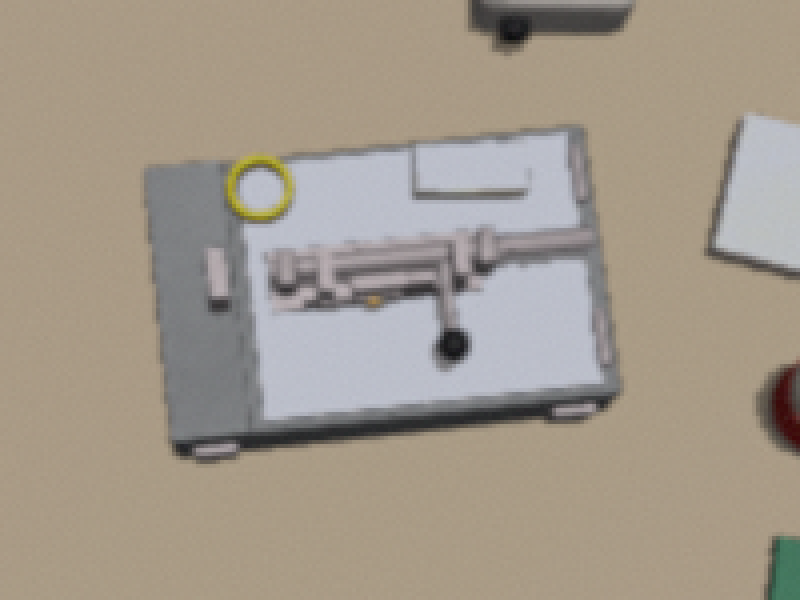

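View pics/scene0.png

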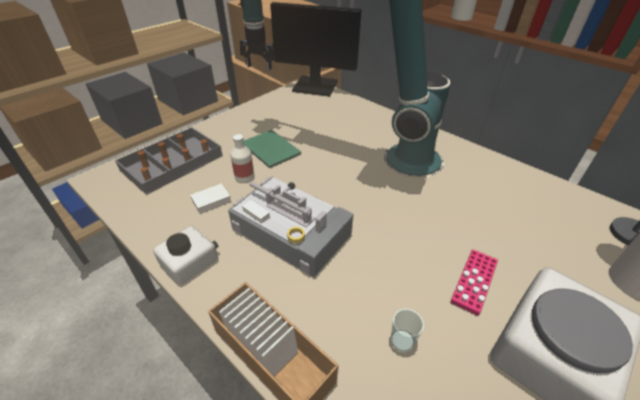

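Scene crop: the knob sits at full-image pixel (291.5, 186), with the tape at the front and the slide box behind the bolt. Top crop: the knob is at (363, 196), the keeper at (304, 179), and the case is turned a few degrees.

Run:
```python
from h import *
from scipy.optimize import least_squares
s=viewer.read_camera("scene");t=viewer.read_camera("top")
f=lambda x,y:(x/4+250,y/4+110)
def blob(p,c,r=6):
    x,y=map(int,c);w=p["image"][y-r:y+r+1,x-r:x+r+1].astype(float).mean(2)
    m=np.clip(90-w,0,None);m[:]=m
    Y,X=np.mgrid[y-r:y+r+1,x-r:x+r+1];return [(X*m).sum()/m.sum(),(Y*m).sum()/m.sum()]
a=blob(s,(291,186),4);b=blob(t,(363,196),4);K=tri([(s,a),(t,b)])
print("knob",a,b,K,"at z .128:",atz(s,a,.128),atz(t,b,.128))
c=np.array([atz(t,f(*q),.092)[:2] for q in[(148,168),(582,127),(617,395),(172,438)]])
print(c.round(3).tolist())
M=np.array([[.1,.16],[.1,-.16],[-.1,-.16],[-.1,.16]])
rot=lambda a:np.array([[np.cos(a),-np.sin(a)],[np.sin(a),np.cos(a)]])
r=least_squares(lambda v:((M@rot(v[2]).T+v[:2])-c).ravel(),[.6,-.07,0]);print(r.x,r.fun.round(4))
C=r.x[:2];Rm=rot(r.x[2])
for n,q in dict(knob=(-60,-40),guide=(5,-40),keep=(5,115)).items():print(n,C+Rm@(np.array(q)/1000))
print("keeper img",atz(t,f(217,272),.144))
R0=R.from_rotvec(monitor.read_state()["tcp_rot"]).as_matrix();print(R0.round(3).tolist())
```

```text
knob [np.float64(291.30610328638505), np.float64(185.52018779342728)] [np.float64(362.6958307012003), np.float64(195.8798168035376)] [ 0.54581189 -0.11733037  0.12679751] at z .128: [ 0.54716459 -0.11702106  0.128     ] [ 0.54502292 -0.11659077  0.128     ]
[[0.677, 0.098], [0.713, -0.214], [0.518, -0.236], [0.482, 0.075]]
[ 0.59731225 -0.06934721  0.11494676] [ 0.0014  0.0034  0.0019 -0.003  -0.0012 -0.0037 -0.0021  0.0032]
knob [ 0.54229595 -0.11596487]
guide [ 0.60686701 -0.10850977]
keep [0.58908947 0.04546737]
keeper img [0.58882329 0.04435198 0.144     ]
[[0.947, 0.32, -0.0], [0.32, -0.947, 0.0], [-0.0, -0.0, -1.0]]
```

Request:
{"op": "step_arm", "data": {
  "series": [0,0,-0.04,0,0.0465,-0.0378,-0.04,0,0.093,-0.0756,-0.04,0,0.1395,-0.1134,-0.04,0,0.186,-0.1512,-0.04,0,0.2325,-0.189,-0.04,0,0.279,-0.2268,-0.04,0,0.3255,-0.2646,-0.04,0],
  "gripper": 0.7,
  "newtons": 20
}}

```text
time: 2.0
tool_pos: [0.4406, -0.283, 0.2505]
tcp_rot: [3.099, 0.509, 0.001]
wrist_force: [0.4, -0.2, -0.5]
width: 0.695
grip_force: 0.0
```

Request:
{"op": "step_arm", "data": {
  "series": [0.0465,-0.0378,0,0,0.093,-0.0756,0,0.1,0.1395,-0.1134,0.01,0.2,0.1535,-0.1244,0.03,0.206,0.1535,-0.1244,0.03,0.206,0.1535,-0.1244,0.03,0.206]
}}

```text
time: 2.75
tool_pos: [0.5447, -0.1187, 0.2201]
tcp_rot: [3.136, 0.188, -0.001]
wrist_force: [0.0, -0.2, -0.1]
width: 0.702
grip_force: 0.0
```

```bash
cat > st.py <<'E'
from h import *
s=monitor.read_state();Rm=R.from_rotvec(s["tcp_rot"]).as_matrix();yw=.125
g=np.array([np.cos(yw),np.sin(yw)]);gy=np.array([-np.sin(yw),np.cos(yw)])
f=s["wrist_force"]
print("t",s["time"],"pos",np.round(s["tool_pos"],4),"yaw",np.arctan2(Rm[0,1],-Rm[1,1]).round(4),"w",round(s["width"],3),"grip",round(s["grip_force"],1),"F",np.round(f,1),"Fg",round(g@f[:2],1),round(gy@f[:2],1))
d=np.array([.5455,-.117])-s["tool_pos"][:2];print("tool axes to knob",(Rm[:2,:2].T@d).round(4))
E
python3 st.py
python3 - <<'E'
from h import *
s=viewer.read_camera("scene");t=viewer.read_camera("top")
def c(p,u,v,w=50,h=75):return cv2.resize(p["image"][v-h//2:v+h//2,u-w:u+w],(800,592),interpolation=3)
i=np.vstack([cv2.resize(c(s,291,175),(400,300)),cv2.resize(c(t,360,185),(400,300))])
cv2.imwrite("pics/a1.png",i[:,:,::-1])
E
```

```text
t 2.75 pos [ 0.5447 -0.1187  0.2201] yaw 0.1195 w 0.702 grip 0.0 F [ 0.  -0.2 -0.1] Fg 0.0 -0.2
tool axes to knob [ 0.001  -0.0016]
```

View pics/a1.png

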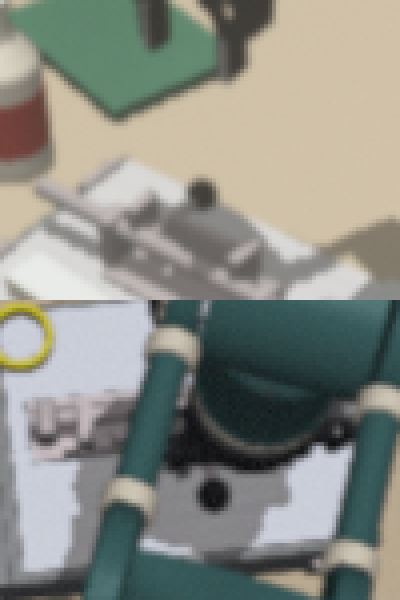

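The fingers straddle the knob, and their midpoint is directly above it in the scene view. I'll descend next.

Request:
{"op": "step_arm", "data": {
  "series": [0.001,-0.0015,0.04,0.005,0.001,-0.0015,0.08,0.005,0.001,-0.0015,0.1,0.005,0.001,-0.0015,0.108,0.005,0.001,-0.0015,0.108,0.005,0.001,-0.0015,0.108,0.005],
  "gripper": 0.42
}}

```text
time: 3.6
tool_pos: [0.5473, -0.1167, 0.1138]
tcp_rot: [3.136, 0.179, 0.004]
wrist_force: [0.6, 0.9, -0.9]
width: 0.422
grip_force: 0.0
```

```bash
python3 st.py
python3 - <<'E'
from h import *
s=viewer.read_camera("scene")
cv2.imwrite("pics/a2.png",cv2.resize(s["image"][160:210,255:325],(784,560),interpolation=3)[:,:,::-1])
E
```

```text
t 3.6 pos [ 0.5473 -0.1167  0.1138] yaw 0.1143 w 0.422 grip 0.0 F [ 0.6  0.9 -0.9] Fg 0.7 0.8
tool axes to knob [-0.0018  0.0001]
```

View pics/a2.png

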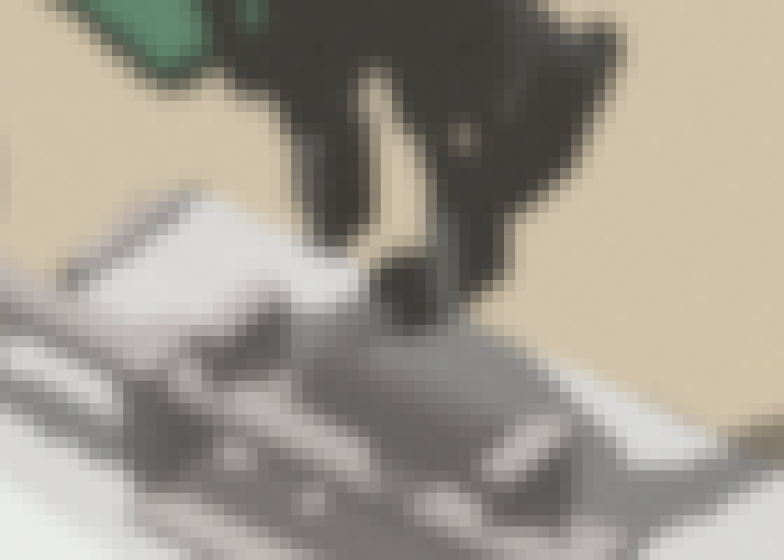

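The knob at crop (403, 290) sits midway between the fingertips at about (340, 245) and (470, 305). The tips look slightly high, so I'll lower a few mm and close in small stages, watching the force.

Request:
{"op": "step_arm", "data": {
  "series": [-0.002,0,0.006,0,-0.002,0,0.006,0,-0.002,0,0.006,0,-0.002,0,0.006,0],
  "gripper": 0.35
}}

```text
time: 4.15
tool_pos: [0.5443, -0.1162, 0.1063]
tcp_rot: [3.136, 0.18, 0.0]
wrist_force: [0.4, 0.4, 0.1]
width: 0.351
grip_force: 0.0
```

```bash
python3 st.py
```

```text
t 4.15 pos [ 0.5443 -0.1162  0.1063] yaw 0.1149 w 0.351 grip 0.0 F [0.4 0.4 0.1] Fg 0.5 0.4
tool axes to knob [0.0012 0.0009]
```

Request:
{"op": "step_arm", "data": {
  "series": [0,0,0,0,0,0,0,0,0,0,0,0],
  "gripper": 0.315
}}

```text
time: 4.53
tool_pos: [0.5442, -0.1163, 0.1062]
tcp_rot: [3.136, 0.18, 0.0]
wrist_force: [0.1, 0.1, -0.9]
width: 0.314
grip_force: 0.0
```

```bash
python3 st.py
```

```text
t 4.525 pos [ 0.5442 -0.1163  0.1062] yaw 0.1148 w 0.314 grip 0.0 F [ 0.1  0.1 -0.9] Fg 0.1 0.1
tool axes to knob [0.0012 0.0009]
```

Request:
{"op": "step_arm", "data": {
  "series": [0,0,0,0,0,0,0,0],
  "gripper": 0.29
}}

```text
time: 4.78
tool_pos: [0.5443, -0.1166, 0.1063]
tcp_rot: [3.136, 0.18, 0.0]
wrist_force: [0.9, -1.8, 0.1]
width: 0.292
grip_force: 0.9
```

Request:
{"op": "step_arm", "data": {
  "series": [0,0,0,0,0,0,0,0],
  "gripper": 0.275
}}

```text
time: 5.03
tool_pos: [0.5443, -0.1166, 0.1063]
tcp_rot: [3.136, 0.18, 0.0]
wrist_force: [-0.3, -2.3, 0.8]
width: 0.274
grip_force: 1.3
```

```bash
python3 st.py
```

```text
t 5.025 pos [ 0.5443 -0.1166  0.1063] yaw 0.1148 w 0.274 grip 1.3 F [-0.3 -2.3  0.8] Fg -0.6 -2.3
tool axes to knob [0.0012 0.0006]
```

Request:
{"op": "step_arm", "data": {
  "series": [0,0,0,0,0,0,0,0,0,0,0,0],
  "gripper": 0.25
}}

```text
time: 5.4
tool_pos: [0.5442, -0.1164, 0.1064]
tcp_rot: [3.136, 0.18, 0.0]
wrist_force: [-1.5, -2.9, 3.2]
width: 0.258
grip_force: 15.5
```

```bash
python3 st.py
```

```text
t 5.4 pos [ 0.5442 -0.1164  0.1064] yaw 0.1148 w 0.258 grip 15.5 F [-1.5 -2.9  3.2] Fg -1.9 -2.6
tool axes to knob [0.0012 0.0008]
```

Request:
{"op": "step_arm", "data": {
  "series": [0,0,0,0,0.0003,0,-0.0065,0,0.0013,0,-0.013,0,0.0026,0,-0.018,0,0.004,0,-0.0225,0,0.004,0,-0.0225,0],
  "gripper": 0.2
}}

```text
time: 6.15
tool_pos: [0.5487, -0.1154, 0.1294]
tcp_rot: [-3.136, -0.18, -0.002]
wrist_force: [0.1, 0.5, -0.2]
width: 0.198
grip_force: 0.0
```

```bash
python3 st.py
```

```text
t 6.15 pos [ 0.5487 -0.1154  0.1294] yaw 0.1147 w 0.198 grip 0.0 F [ 0.1  0.5 -0.2] Fg 0.1 0.5
tool axes to knob [-0.0033  0.0012]
```

Run:
```python
from h import *
s=viewer.read_camera("scene")
cv2.imwrite("pics/a3.png",cv2.resize(s["image"][150:210,250:330],(800,600),interpolation=3)[:,:,::-1])
tp=monitor.read_state()["tool_pos"]
sc=lambda X:((proj(s,X)-[250,150])*10).round()
print("tcp",sc(tp),"tcp+20mm up",sc(np.array(tp)+[0,0,.02]),"knob",sc([.5455,-.117,.128]))
```

```text
tcp [413. 357.] tcp+20mm up [410. 305.] knob [417. 353.]
```

View pics/a3.png

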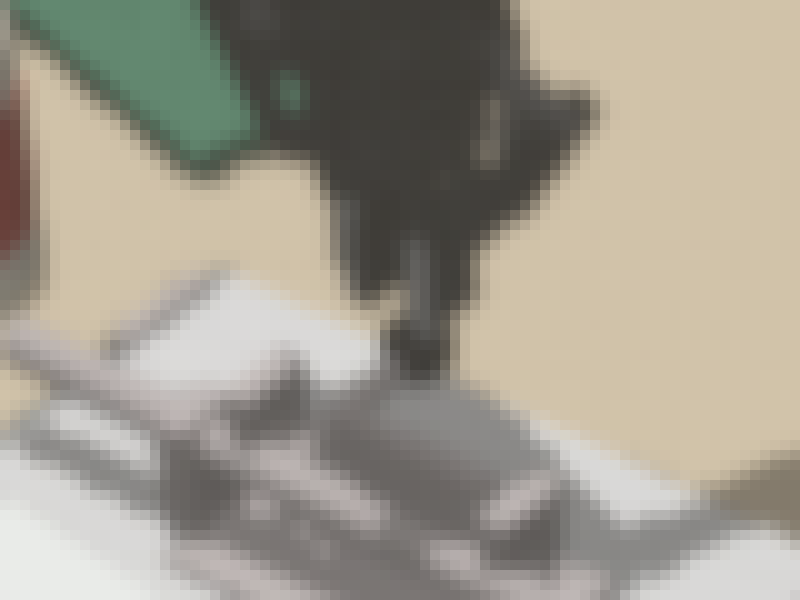

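The ball at (417, 350) is still in its notch. The fingertips end near row 305, about 15 mm above the nominal TCP, so the pads caught only the ball's upper part. I'll reopen and go about 8 mm lower than before.

Request:
{"op": "step_arm", "data": {
  "series": [0,0,0,0,-0.003,0,0,0,-0.003,0,0.01,0,-0.003,0,0.022,0,-0.003,0,0.027,0,-0.003,0,0.031,0,-0.003,0,0.031,0],
  "gripper": 0.4
}}

```text
time: 7.08
tool_pos: [0.545, -0.1161, 0.0972]
tcp_rot: [-3.136, -0.18, 0.001]
wrist_force: [-0.4, 0.1, 1.2]
width: 0.401
grip_force: 0.0
```

```bash
python3 st.py
python3 - <<'E'
from h import *
s=viewer.read_camera("scene")
cv2.imwrite("pics/a4.png",cv2.resize(s["image"][150:210,250:330],(800,600),interpolation=3)[:,:,::-1])
E
```

```text
t 7.075 pos [ 0.545  -0.1161  0.0972] yaw 0.1147 w 0.401 grip 0.0 F [-0.4  0.1  1.2] Fg -0.4 0.2
tool axes to knob [0.0004 0.001 ]
```

View pics/a4.png

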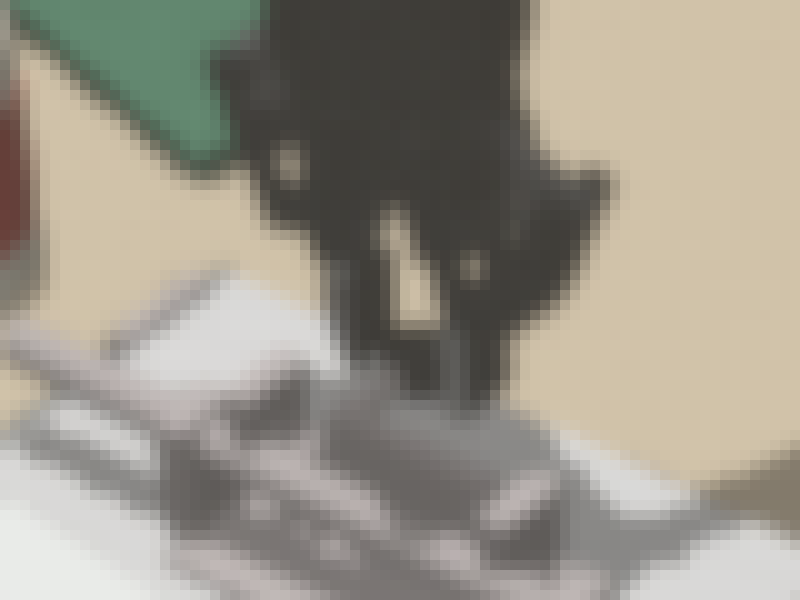

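The fingers now reach below the ball's equator, with the right tip at (470, 405). I'll close in stages.

Request:
{"op": "step_arm", "data": {
  "series": [0,0,0,0,0,0,0,0,0,0,0,0],
  "gripper": 0.3
}}

```text
time: 7.5
tool_pos: [0.5453, -0.1162, 0.0979]
tcp_rot: [3.136, 0.18, 0.001]
wrist_force: [-0.7, -0.2, -0.3]
width: 0.306
grip_force: 0.0
```

Request:
{"op": "step_arm", "data": {
  "series": [0,0,0,0,0,0,0,0],
  "gripper": 0.275
}}

```text
time: 7.75
tool_pos: [0.5453, -0.116, 0.0979]
tcp_rot: [-3.136, -0.18, -0.0]
wrist_force: [-0.3, 1.5, 0.7]
width: 0.279
grip_force: 2.1
```

Request:
{"op": "step_arm", "data": {
  "series": [0,0,0,0,0,0,0,0],
  "gripper": 0.25
}}

```text
time: 8.0
tool_pos: [0.5453, -0.1161, 0.098]
tcp_rot: [-3.136, -0.18, -0.0]
wrist_force: [-1.0, 1.5, 3.1]
width: 0.258
grip_force: 19.5
```

```bash
python3 st.py
```

```text
t 8.0 pos [ 0.5453 -0.1161  0.098 ] yaw 0.1148 w 0.258 grip 19.5 F [-1.   1.5  3.1] Fg -0.8 1.6
tool axes to knob [0.0001 0.001 ]
```

Request:
{"op": "step_arm", "data": {
  "series": [0,0,0,0,0,0,0,0,0,0,0,0],
  "gripper": 0.2,
  "newtons": 40
}}

```text
time: 8.38
tool_pos: [0.5453, -0.1161, 0.098]
tcp_rot: [-3.136, -0.18, -0.001]
wrist_force: [-0.5, 2.2, 5.2]
width: 0.25
grip_force: 39.0
```

```bash
python3 st.py
```

```text
t 8.375 pos [ 0.5453 -0.1161  0.098 ] yaw 0.1148 w 0.25 grip 39.0 F [-0.5  2.2  5.2] Fg -0.3 2.2
tool axes to knob [0.0001 0.0009]
```

Request:
{"op": "step_arm", "data": {
  "series": [0.0003,0,-0.0065,0,0.0013,0,-0.013,0,0.0026,0,-0.018,0,0.004,0,-0.0225,0,0.004,0,-0.0225,0]
}}

```text
time: 9.0
tool_pos: [0.5495, -0.1155, 0.1206]
tcp_rot: [-3.136, -0.18, -0.001]
wrist_force: [3.0, 1.7, -4.3]
width: 0.25
grip_force: 39.2
```

```bash
python3 st.py
```

```text
t 9.0 pos [ 0.5495 -0.1155  0.1206] yaw 0.1147 w 0.25 grip 39.2 F [ 3.   1.7 -4.3] Fg 3.2 1.3
tool axes to knob [-0.0042  0.001 ]
```

Request:
{"op": "step_arm", "data": {
  "series": [0.004,0,-0.0087,0,0.0093,0,-0.0168,0,0.0157,0,-0.0241,0,0.0232,0,-0.0304,0,0.0287,0,-0.0339,0,0.0344,0,-0.0368,0,0.0344,0,-0.0368,0]
}}

```text
time: 9.88
tool_pos: [0.5843, -0.1123, 0.1585]
tcp_rot: [3.135, 0.181, 0.002]
wrist_force: [0.2, -0.3, 0.2]
width: 0.198
grip_force: 0.0
```

```bash
python3 st.py
```

```text
t 9.875 pos [ 0.5843 -0.1123  0.1585] yaw 0.1151 w 0.198 grip 0.0 F [ 0.2 -0.3  0.2] Fg 0.2 -0.3
tool axes to knob [-0.039   0.0002]
```

Request:
{"op": "step_arm", "data": {
  "series": [0,0,-0.04,0,-0.02,0,-0.06,0,-0.038,0,-0.06,0,-0.038,0,-0.06,0,-0.038,0,-0.06,0],
  "gripper": 0.28
}}

```text
time: 10.5
tool_pos: [0.5448, -0.116, 0.2157]
tcp_rot: [-3.136, -0.18, 0.003]
wrist_force: [-0.5, 0.8, 0.3]
width: 0.28
grip_force: 0.0
```

```bash
python3 st.py
python3 - <<'E'
from h import *
s=viewer.read_camera("scene");t=viewer.read_camera("top")
tp=np.array(monitor.read_state()["tool_pos"]);u=proj(s,tp).astype(int)
kp=[(viewer.spot_point(p,"knob") or [{}])[0] for p in(s,t)];print(kp)
c=lambda p,x:((proj(p,x)-[u[0]-40,u[1]-35])*10+5)
i=cv2.resize(s["image"][u[1]-35:u[1]+25,u[0]-40:u[0]+40],(800,600),interpolation=3)[:,:,::-1].copy()
for k in(0,.01,.02,.03):
    q=c(s,tp+[0,0,k]).astype(int);cv2.circle(i,tuple(map(int,q)),4,(0,0,255),-1)
q=c(s,[.5455,-.117,.128]);cv2.circle(i,tuple(map(int,q)),4,(255,0,0),-1)
cv2.imwrite("pics/a5.png",i)
E
```

```text
t 10.5 pos [ 0.5448 -0.116   0.2157] yaw 0.1145 w 0.28 grip 0.0 F [-0.5  0.8  0.3] Fg -0.4 0.9
tool axes to knob [0.0006 0.0011]
[{'point': [292.3, 186.9], 'score': 0.64}, {'point': [361.5, 194.5], 'score': 0.37}]
```

View pics/a5.png

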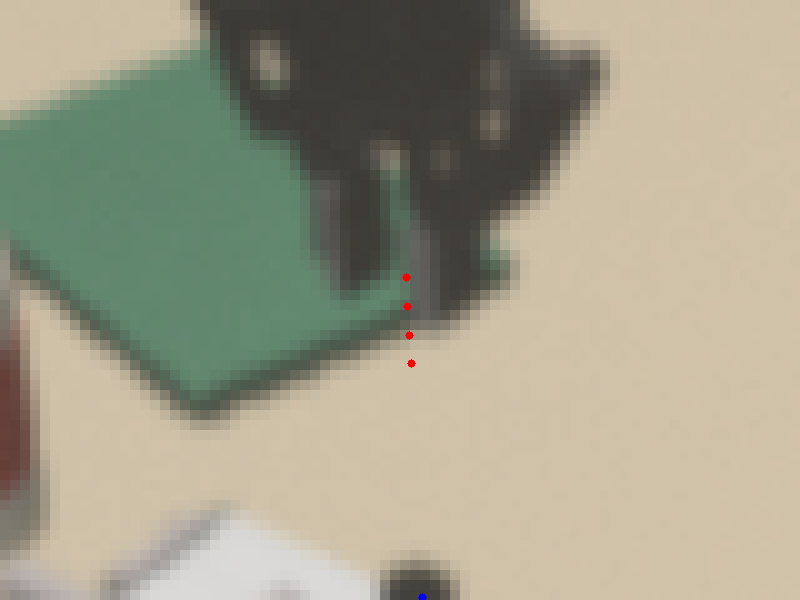

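The picture shows the real fingertips about 18 mm above the nominal TCP at this opening (tips near (398, 308), TCP dot at (411, 363)). The ball is back level. I'll regrip deeper, descending by feel.

Request:
{"op": "step_arm", "data": {
  "series": [0,0.001,0.04,0,0,0.001,0.08,0,0,0.001,0.105,0,0,0.001,0.116,0,0,0.001,0.118,0,0,0.001,0.12,0,0,0.001,0.12,0],
  "gripper": 0.4
}}

```text
time: 11.58
tool_pos: [0.5466, -0.1173, 0.0981]
tcp_rot: [3.136, 0.18, 0.003]
wrist_force: [0.0, -0.2, -0.3]
width: 0.397
grip_force: 0.0
```

Request:
{"op": "step_arm", "data": {
  "series": [0,0,0.0015,0,0,0,0.003,0,0,0,0.003,0]
}}

```text
time: 11.95
tool_pos: [0.5455, -0.1171, 0.0939]
tcp_rot: [-3.136, -0.18, 0.0]
wrist_force: [0.7, 0.1, -0.3]
width: 0.404
grip_force: 0.0
```

Request:
{"op": "step_arm", "data": {
  "series": [0,0,0.0015,0,0,0,0.003,0,0,0,0.003,0]
}}

```text
time: 12.32
tool_pos: [0.5454, -0.117, 0.0907]
tcp_rot: [-3.136, -0.18, 0.001]
wrist_force: [1.0, -0.1, -0.2]
width: 0.401
grip_force: 0.0
```

Request:
{"op": "step_arm", "data": {
  "series": [0,0,0.0015,0,0,0,0.003,0,0,0,0.003,0]
}}

```text
time: 12.7
tool_pos: [0.5455, -0.117, 0.0878]
tcp_rot: [-3.136, -0.18, 0.001]
wrist_force: [0.1, -0.5, 0.7]
width: 0.397
grip_force: 0.0
```

Request:
{"op": "step_arm", "data": {
  "series": [0,0,0,0,0,0,0,0,0,0,0,0],
  "gripper": 0.29
}}

```text
time: 13.08
tool_pos: [0.5456, -0.1169, 0.0879]
tcp_rot: [-3.136, -0.18, 0.0]
wrist_force: [-0.5, 1.4, -0.3]
width: 0.296
grip_force: 0.6
```

Request:
{"op": "step_arm", "data": {
  "series": [0,0,0,0,0,0,0,0,0,0,0,0],
  "gripper": 0.26
}}

```text
time: 13.45
tool_pos: [0.5456, -0.1169, 0.088]
tcp_rot: [-3.136, -0.18, 0.0]
wrist_force: [-0.4, 2.4, 1.6]
width: 0.26
grip_force: 16.3
```

```bash
python3 st.py
```

```text
t 13.45 pos [ 0.5456 -0.1169  0.088 ] yaw 0.1148 w 0.26 grip 16.3 F [-0.4  2.4  1.6] Fg -0.2 2.4
tool axes to knob [-0.0001  0.0001]
```

Tighten, then lift in small checked stages.

Request:
{"op": "step_arm", "data": {
  "series": [0,0,0,0,0,0,0,0],
  "gripper": 0.2,
  "newtons": 50
}}

```text
time: 13.7
tool_pos: [0.5456, -0.117, 0.0881]
tcp_rot: [-3.136, -0.18, 0.0]
wrist_force: [-1.7, 2.2, 3.0]
width: 0.244
grip_force: 48.7
```

Request:
{"op": "step_arm", "data": {
  "series": [0.0003,0,-0.0065,0,0.0013,0,-0.013,0,0.0026,0,-0.018,0,0.004,0,-0.0225,0,0.004,0,-0.0225,0]
}}

```text
time: 14.32
tool_pos: [0.5499, -0.1165, 0.1108]
tcp_rot: [-3.136, -0.18, -0.001]
wrist_force: [0.8, 2.0, -3.6]
width: 0.248
grip_force: 49.0
```

Request:
{"op": "step_arm", "data": {
  "series": [0.002,0,-0.0045,0,0.004,0,-0.0087,0,0.0065,0,-0.013,0,0.0065,0,-0.013,0]
}}

```text
time: 14.82
tool_pos: [0.5574, -0.116, 0.1242]
tcp_rot: [3.136, 0.181, 0.004]
wrist_force: [4.7, 3.7, -6.0]
width: 0.244
grip_force: 49.1
```

```bash
python3 st.py
```

```text
t 14.825 pos [ 0.5574 -0.116   0.1242] yaw 0.1156 w 0.244 grip 49.1 F [ 4.7  3.7 -6. ] Fg 5.1 3.1
tool axes to knob [-0.0119 -0.0003]
```

Request:
{"op": "step_arm", "data": {
  "series": [0.003,0,-0.0033,0,0.0055,0,-0.0064,0,0.0075,0,-0.0088,0,0.01,0,-0.0111,0,0.01,0,-0.0111,0]
}}

```text
time: 15.45
tool_pos: [0.5681, -0.1148, 0.1349]
tcp_rot: [3.136, 0.178, 0.006]
wrist_force: [7.4, 1.3, -10.3]
width: 0.24
grip_force: 49.8
```

```bash
python3 st.py
```

```text
t 15.45 pos [ 0.5681 -0.1148  0.1349] yaw 0.1134 w 0.24 grip 49.8 F [  7.4   1.3 -10.3] Fg 7.5 0.3
tool axes to knob [-0.0227 -0.0004]
```

Request:
{"op": "step_arm", "data": {
  "series": [0.0015,0,0.0015,0,0.0015,0,0.0015,0]
}}

```text
time: 15.7
tool_pos: [0.5669, -0.1149, 0.1332]
tcp_rot: [3.136, 0.179, -0.002]
wrist_force: [-0.3, -0.1, -2.6]
width: 0.242
grip_force: 50.2
```

```bash
python3 st.py
```

```text
t 15.7 pos [ 0.5669 -0.1149  0.1332] yaw 0.114 w 0.242 grip 50.2 F [-0.3 -0.1 -2.6] Fg -0.3 -0.1
tool axes to knob [-0.0215 -0.0004]
```

Request:
{"op": "step_arm", "data": {
  "series": [0.0022,0,-0.002,0,0.0044,0,-0.0039,0,0.007,0,-0.0058,0,0.0095,0,-0.0076,0,0.0095,0,-0.0076,0]
}}

```text
time: 16.32
tool_pos: [0.5773, -0.1138, 0.1416]
tcp_rot: [3.136, 0.181, 0.001]
wrist_force: [-0.3, 0.6, 0.2]
width: 0.202
grip_force: 0.0
```

```bash
python3 st.py
```

```text
t 16.325 pos [ 0.5773 -0.1138  0.1416] yaw 0.1153 w 0.202 grip 0.0 F [-0.3  0.6  0.2] Fg -0.2 0.7
tool axes to knob [-0.0319 -0.0005]
```

The ball escapes the pads at about 0.9 rad on every try. I'll change method: close the fingers to a 17 mm gap, put them behind the ball on its -x side as a cradle, and push it up by friction and geometry. This also centres the ball in y and keeps the fingers off the guide.

Request:
{"op": "step_arm", "data": {
  "series": [0,0,-0.035,0,-0.03,0,-0.04,0,-0.06,0,-0.035,0,-0.061,-0.0005,0,0,-0.061,-0.0005,0.035,0,-0.061,-0.0005,0.05,0,-0.061,-0.0005,0.05,0],
  "gripper": 0.2
}}

```text
time: 17.2
tool_pos: [0.5154, -0.1198, 0.0899]
tcp_rot: [-3.136, -0.18, 0.004]
wrist_force: [0.2, 0.3, 0.7]
width: 0.199
grip_force: 0.0
```

Request:
{"op": "step_arm", "data": {
  "series": [0.003,0,0,0,0.006,0,0,0,0.009,0,0,0,0.009,0,0,0]
}}

```text
time: 17.7
tool_pos: [0.5258, -0.1191, 0.0912]
tcp_rot: [3.136, 0.181, 0.001]
wrist_force: [-0.0, -0.3, -0.6]
width: 0.199
grip_force: 0.1
```

```bash
python3 st.py
```

```text
t 17.7 pos [ 0.5258 -0.1191  0.0912] yaw 0.115 w 0.199 grip 0.1 F [-0.  -0.3 -0.6] Fg -0.0 -0.3
tool axes to knob [0.0198 0.0002]
```

Request:
{"op": "step_arm", "data": {
  "series": [0.001,0,0,0,0.002,0,0,0,0.002,0,0,0],
  "newtons": 80
}}

```text
time: 18.08
tool_pos: [0.5266, -0.1189, 0.0905]
tcp_rot: [3.136, 0.18, -0.002]
wrist_force: [-2.2, -1.4, 1.5]
width: 0.198
grip_force: 1.5
```

Request:
{"op": "step_arm", "data": {
  "series": [0.001,0,0,0,0.001,0,0,0]
}}

```text
time: 18.32
tool_pos: [0.5269, -0.1189, 0.0902]
tcp_rot: [3.136, 0.18, -0.004]
wrist_force: [-5.0, -2.7, 2.8]
width: 0.199
grip_force: 2.6
```

Request:
{"op": "step_arm", "data": {
  "series": [0.0015,0,-0.003,0,0.002,0,-0.008,0,0.003,0,-0.013,0,0.004,0,-0.018,0,0.004,0,-0.018,0]
}}

```text
time: 18.95
tool_pos: [0.529, -0.1185, 0.1075]
tcp_rot: [-3.136, -0.181, 0.011]
wrist_force: [-8.6, -3.5, 0.7]
width: 0.205
grip_force: 5.5
```

```bash
python3 st.py;python3 - <<'E'
from h import *
s=viewer.read_camera("scene");print(viewer.spot_point(s,"knob")[:2])
E
```

```text
t 18.95 pos [ 0.529  -0.1185  0.1075] yaw 0.115 w 0.205 grip 5.5 F [-8.6 -3.5  0.7] Fg -9.0 -2.4
tool axes to knob [0.0166 0.0004]
[{'point': [292.0, 183.1], 'score': 0.55}]
```

The knob rose with the fingers (detector row 187 to 183, about 15 mm). I'll continue along the arc.

Request:
{"op": "step_arm", "data": {
  "series": [0.001,0,-0.004,0,0.0025,0,-0.008,0,0.004,0,-0.012,0,0.006,0,-0.0155,0,0.006,0,-0.0155,0]
}}

```text
time: 19.68
tool_pos: [0.5343, -0.1178, 0.1231]
tcp_rot: [-3.136, -0.181, 0.013]
wrist_force: [-11.3, -3.2, 3.3]
width: 0.201
grip_force: 9.3
```

```bash
python3 st.py;python3 - <<'E'
from h import *
s=viewer.read_camera("scene");print(viewer.spot_point(s,"knob")[:2])
for a in(.25,.4,.5,.6):
    x=-.065*np.cos(a);print(a,proj(s,np.array([.5455,-.117,.128])+[(.065+x)*.992,(.065+x)*.125,.065*np.sin(a)]).round(1))
E
```

```text
t 19.675 pos [ 0.5343 -0.1178  0.1231] yaw 0.1152 w 0.201 grip 9.3 F [-11.3  -3.2   3.3] Fg -11.6 -1.7
tool axes to knob [0.0113 0.0005]
[{'point': [289.9, 178.4], 'score': 0.59}, {'point': [474.2, 283.0], 'score': 0.59}]
0.25 [291.  181.5]
0.4 [290.2 179.6]
0.5 [289.5 178.6]
0.6 [288.7 177.7]
```

Request:
{"op": "step_arm", "data": {
  "series": [0.003,0,-0.004,0,0.0055,0,-0.008,0,0.0085,0,-0.012,0,0.0117,0,-0.0155,0,0.0155,0,-0.0185,0,0.0192,0,-0.0217,0,0.0192,0,-0.0217,0]
}}

```text
time: 20.65
tool_pos: [0.557, -0.115, 0.1469]
tcp_rot: [-3.136, -0.18, 0.001]
wrist_force: [-5.6, 0.3, 6.1]
width: 0.197
grip_force: 4.9
```

```bash
python3 st.py;python3 - <<'E'
from h import *
s=viewer.read_camera("scene");print(viewer.spot_point(s,"knob")[:2])
for a in(.8,.9,1,1.1,1.2):
    x=-.065*np.cos(a);print(a,proj(s,np.array([.5455,-.117,.128])+[(.065+x)*.992,(.065+x)*.125,.065*np.sin(a)]).round(1))
E
```

```text
t 20.65 pos [ 0.557  -0.115   0.1469] yaw 0.1149 w 0.197 grip 4.9 F [-5.6  0.3  6.1] Fg -5.6 1.0
tool axes to knob [-0.0117  0.0007]
[{'point': [281.3, 177.2], 'score': 0.69}, {'point': [400.6, 343.8], 'score': 0.59}]
0.8 [286.7 176.5]
0.9 [285.6 176.2]
1 [284.3 176.1]
1.1 [283.  176.2]
1.2 [281.6 176.5]
```

Request:
{"op": "step_arm", "data": {
  "series": [0.002,0,0,0,0.004,0,0,0,0.004,0,0,0]
}}

```text
time: 21.12
tool_pos: [0.5611, -0.1145, 0.1471]
tcp_rot: [-3.136, -0.18, 0.0]
wrist_force: [-5.6, 0.7, 7.5]
width: 0.202
grip_force: 5.2
```

```bash
python3 st.py;python3 - <<'E'
from h import *
s=viewer.read_camera("scene");print(viewer.spot_point(s,"knob")[:2])
cv2.imwrite("pics/a6.png",cv2.resize(s["image"][150:210,250:330],(800,600),interpolation=3)[:,:,::-1])
E
```

```text
t 21.125 pos [ 0.5611 -0.1145  0.1471] yaw 0.1149 w 0.202 grip 5.2 F [-5.6  0.7  7.5] Fg -5.5 1.4
tool axes to knob [-0.0158  0.0007]
[{'point': [281.3, 176.7], 'score': 0.6}]
```

View pics/a6.png

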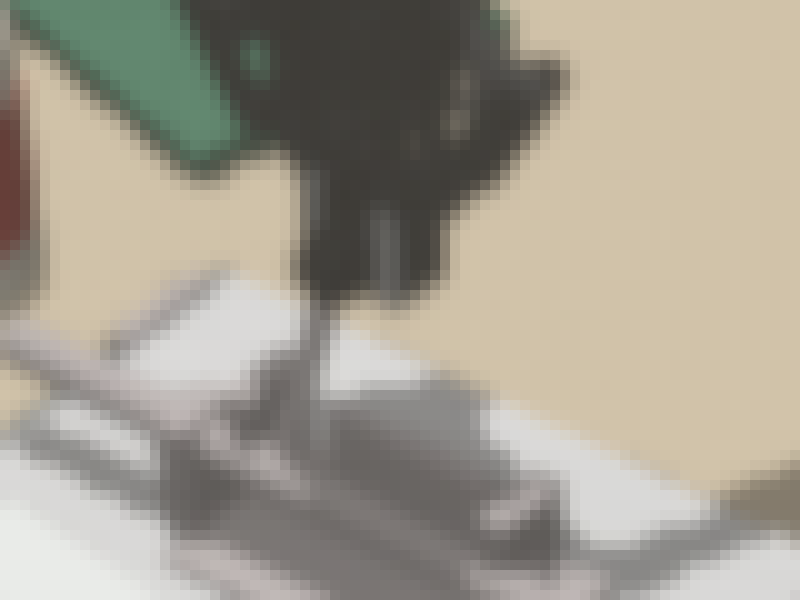

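The bar is up at (325, 330) with the ball at about (330, 270) against the fingers. Now I'll slide along +y, which is tool -y.

Request:
{"op": "step_arm", "data": {
  "series": [0,-0.003,0,0,0,-0.008,0,0,0,-0.014,0,0,0,-0.02,0,0,0,-0.026,0,0,0,-0.031,0,0,0,-0.036,0,0,0,-0.04,0,0]
}}

```text
time: 22.22
tool_pos: [0.5569, -0.0758, 0.1473]
tcp_rot: [3.135, 0.18, 0.001]
wrist_force: [-4.8, -2.7, 6.9]
width: 0.2
grip_force: 4.9
```

```bash
python3 st.py;python3 - <<'E'
from h import *
s=viewer.read_camera("scene");print(viewer.spot_point(s,"knob")[:2])
for a in(.9,1,1.1,1.2,1.3):
    x=-.065*np.cos(a);y=.038;print(a,proj(s,np.array([.5455,-.117,.128])+[(.065+x)*.992-y*.125,(.065+x)*.125+y*.992,.065*np.sin(a)]).round(1))
E
```

```text
t 22.225 pos [ 0.5569 -0.0758  0.1473] yaw 0.1149 w 0.2 grip 4.9 F [-4.8 -2.7  6.9] Fg -5.1 -2.0
tool axes to knob [-0.016   0.0396]
[{'point': [289.1, 185.1], 'score': 0.49}]
0.9 [295.9 181. ]
1 [294.7 180.9]
1.1 [293.4 181.1]
1.2 [292.  181.4]
1.3 [290.6 182. ]
```

Request:
{"op": "step_arm", "data": {
  "series": [0,-0.002,0,0,0,-0.004,0,0,0,-0.006,0,0,0,-0.007,0,0,0,-0.008,0,0]
}}

```text
time: 22.95
tool_pos: [0.5561, -0.0679, 0.1472]
tcp_rot: [3.135, 0.18, 0.002]
wrist_force: [-4.4, -4.5, 6.2]
width: 0.2
grip_force: 4.2
```

Request:
{"op": "step_arm", "data": {
  "series": [0,-0.001,0,0,0,-0.002,0,0,0,-0.0025,0,0]
}}

```text
time: 23.32
tool_pos: [0.5558, -0.0654, 0.1472]
tcp_rot: [3.135, 0.18, 0.002]
wrist_force: [-3.9, -3.9, 6.7]
width: 0.202
grip_force: 4.2
```

Request:
{"op": "step_arm", "data": {
  "series": [0,-0.001,0,0,0,-0.002,0,0,0,-0.0025,0,0]
}}

```text
time: 23.7
tool_pos: [0.5555, -0.0629, 0.1472]
tcp_rot: [3.135, 0.18, 0.002]
wrist_force: [-5.0, -2.7, 6.7]
width: 0.201
grip_force: 4.2
```

Request:
{"op": "step_arm", "data": {
  "series": [0,-0.001,0,0,0,-0.002,0,0,0,-0.0025,0,0]
}}

```text
time: 24.08
tool_pos: [0.5552, -0.0604, 0.1472]
tcp_rot: [3.135, 0.18, 0.001]
wrist_force: [-4.5, -3.6, 6.3]
width: 0.194
grip_force: 4.2
```

Request:
{"op": "step_arm", "data": {
  "series": [0,-0.001,0,0,0,-0.002,0,0,0,-0.003,0,0]
}}

```text
time: 24.45
tool_pos: [0.5549, -0.0574, 0.1471]
tcp_rot: [3.135, 0.18, 0.002]
wrist_force: [-4.0, -3.4, 5.7]
width: 0.198
grip_force: 3.9
```

Request:
{"op": "step_arm", "data": {
  "series": [0,-0.001,0,0,0,-0.002,0,0,0,-0.0025,0,0]
}}

```text
time: 24.82
tool_pos: [0.5546, -0.0549, 0.1471]
tcp_rot: [3.135, 0.18, 0.001]
wrist_force: [-3.2, -2.5, 6.1]
width: 0.205
grip_force: 3.9
```

```bash
python3 st.py
```

```text
t 24.825 pos [ 0.5546 -0.0549  0.1471] yaw 0.1149 w 0.205 grip 3.9 F [-3.2 -2.5  6.1] Fg -3.5 -2.1
tool axes to knob [-0.0162  0.0607]
```

Request:
{"op": "step_arm", "data": {
  "series": [0.0003,-0.001,0,0,0.0005,-0.002,0,0,0.0005,-0.003,0,0]
}}

```text
time: 25.2
tool_pos: [0.5549, -0.0518, 0.147]
tcp_rot: [3.135, 0.18, 0.002]
wrist_force: [-3.5, -2.9, 5.3]
width: 0.2
grip_force: 3.4
```

Request:
{"op": "step_arm", "data": {
  "series": [0,-0.001,0,0,0,-0.002,0,0,0,-0.0025,0,0]
}}

```text
time: 25.58
tool_pos: [0.5546, -0.0493, 0.147]
tcp_rot: [3.135, 0.18, 0.002]
wrist_force: [-4.0, -2.6, 5.3]
width: 0.2
grip_force: 3.4
```

Request:
{"op": "step_arm", "data": {
  "series": [0,-0.001,0,0,0,-0.002,0,0,0,-0.0025,0,0]
}}

```text
time: 25.95
tool_pos: [0.5543, -0.0468, 0.147]
tcp_rot: [3.135, 0.18, 0.002]
wrist_force: [-3.9, -2.4, 4.9]
width: 0.196
grip_force: 3.4
```

```bash
python3 st.py
```

```text
t 25.95 pos [ 0.5543 -0.0468  0.147 ] yaw 0.1148 w 0.196 grip 3.4 F [-3.9 -2.4  4.9] Fg -4.2 -1.9
tool axes to knob [-0.0168  0.0687]
```

Request:
{"op": "step_arm", "data": {
  "series": [0,-0.001,0,0,0,-0.002,0,0,0,-0.0025,0,0]
}}

```text
time: 26.32
tool_pos: [0.554, -0.0442, 0.1468]
tcp_rot: [3.135, 0.18, 0.002]
wrist_force: [-3.1, -3.5, 5.2]
width: 0.199
grip_force: 3.0
```

Request:
{"op": "step_arm", "data": {
  "series": [0,-0.001,0,0,0,-0.002,0,0,0,-0.0025,0,0]
}}

```text
time: 26.7
tool_pos: [0.5534, -0.0416, 0.146]
tcp_rot: [3.135, 0.18, 0.001]
wrist_force: [-1.9, -5.5, 4.9]
width: 0.198
grip_force: 2.9
```

Request:
{"op": "step_arm", "data": {
  "series": [0,-0.001,0,0,0,-0.002,0,0,0,-0.0025,0,0]
}}

```text
time: 27.08
tool_pos: [0.5535, -0.0411, 0.1462]
tcp_rot: [3.132, 0.181, 0.002]
wrist_force: [-2.1, -10.5, 4.4]
width: 0.2
grip_force: 5.0
```

```bash
python3 st.py;python3 - <<'E'
from h import *
s=viewer.read_camera("scene");print(viewer.spot_point(s,"knob")[:2])
for a in(0,.8,1,1.2,1.4):
    x=-.065*np.cos(a);y=.076;print(a,proj(s,np.array([.5455,-.117,.128])+[(.065+x)*.992-y*.125,(.065+x)*.125+y*.992,.065*np.sin(a)]).round(1))
E
```

```text
t 27.075 pos [ 0.5535 -0.0411  0.1462] yaw 0.1152 w 0.2 grip 5.0 F [ -2.1 -10.5   4.4] Fg -3.4 -10.2
tool axes to knob [-0.0167  0.0745]
[{'point': [300.9, 189.7], 'score': 0.41}]
0 [311.9 195. ]
0.8 [307.6 186.3]
1 [305.3 186. ]
1.2 [302.8 186.5]
1.4 [299.9 187.9]
```

The stop is met at about 73 mm, pressing about 10 N. I'll ease off, then back away in -x so the handle sinks freely.

Request:
{"op": "step_arm", "data": {
  "series": [0,0.001,0,0,0,0.002,0,0,0,0.002,0,0]
}}

```text
time: 27.55
tool_pos: [0.5535, -0.0415, 0.1461]
tcp_rot: [3.135, 0.18, 0.001]
wrist_force: [-2.6, -5.0, 3.7]
width: 0.199
grip_force: 3.2
```

```bash
python3 st.py
```

```text
t 27.55 pos [ 0.5535 -0.0415  0.1461] yaw 0.1147 w 0.199 grip 3.2 F [-2.6 -5.   3.7] Fg -3.2 -4.7
tool axes to knob [-0.0166  0.0741]
```

Request:
{"op": "step_arm", "data": {
  "series": [0,0.0008,0,0,0,0.0008,0,0,-0.008,0.0008,0,0,-0.02,0.0008,0,0,-0.035,0.0008,0,0,-0.05,0.0008,0,0,-0.07,0.0008,0,0,-0.08,0.0008,0,0]
}}

```text
time: 28.55
tool_pos: [0.4722, -0.0507, 0.1458]
tcp_rot: [-3.136, -0.18, 0.0]
wrist_force: [1.1, 0.1, 0.6]
width: 0.2
grip_force: 0.0
```

Request:
{"op": "step_arm", "data": {
  "series": [0,0,0,0,0,0,0,0,0,0,0,0,0,0,0,0,0,0,0,0,0,0,0,0,0,0,0,0,0,0,0,0]
}}

```text
time: 29.55
tool_pos: [0.4738, -0.0507, 0.1459]
tcp_rot: [-3.136, -0.18, 0.0]
wrist_force: [-0.2, -0.1, -0.5]
width: 0.198
grip_force: 0.0
```

Request:
{"op": "step_arm", "data": {
  "series": [0,0,0,0,0,0,0,0,0,0,0,0,0,0,0,0,0,0,0,0,0,0,0,0,0,0,0,0,0,0,0,0]
}}

```text
time: 30.55
tool_pos: [0.4738, -0.0507, 0.1459]
tcp_rot: [-3.136, -0.18, 0.0]
wrist_force: [-0.2, 0.9, -0.4]
width: 0.198
grip_force: 0.0
```

```bash
python3 st.py;python3 - <<'E'
from h import *
s=viewer.read_camera("scene");print(viewer.spot_point(s,"knob")[:2])
for a in(0,.5,.8,1,1.2):
    x=-.065*np.cos(a);y=.073;print(a,proj(s,np.array([.5455,-.117,.128])+[(.065+x)*.992-y*.125,(.065+x)*.125+y*.992,.065*np.sin(a)]).round(1))
cv2.imwrite("pics/a7.png",cv2.resize(s["image"][155:215,260:340],(800,600),interpolation=3)[:,:,::-1])
E
```

```text
t 30.55 pos [ 0.4738 -0.0507  0.1459] yaw 0.1148 w 0.198 grip 0.0 F [-0.2  0.9 -0.4] Fg -0.1 0.9
tool axes to knob [0.0637 0.0741]
[{'point': [301.9, 187.6], 'score': 0.49}]
0 [311.  194.6]
0.5 [309.3 187.9]
0.8 [306.7 185.9]
1 [304.5 185.6]
1.2 [301.9 186.1]
```

View pics/a7.png

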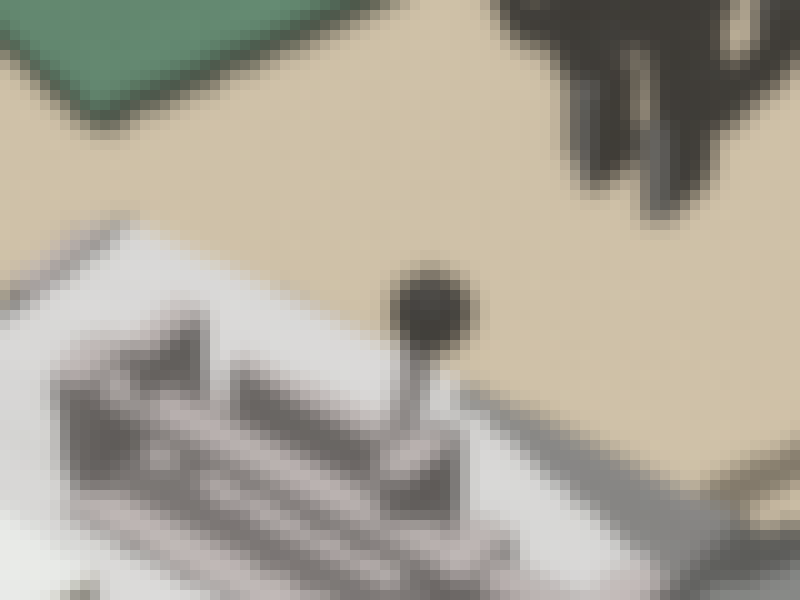

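After 2 s the handle still stands up, with the ball at image (303, 186). I'll check whether it's sinking or resting on the lip.

Request:
{"op": "step_arm", "data": {
  "series": [0,0,0,0,0,0,0,0,0,0,0,0,0,0,0,0,0,0,0,0,0,0,0,0,0,0,0,0,0,0,0,0]
}}

```text
time: 31.65
tool_pos: [0.4738, -0.0507, 0.1459]
tcp_rot: [-3.136, -0.18, -0.0]
wrist_force: [-0.8, -0.1, -0.1]
width: 0.197
grip_force: 0.0
```

```bash
cat > kb.py <<'E'
from h import *
from scipy.optimize import least_squares
s=viewer.read_camera("scene");t=viewer.read_camera("top");o=[]
def kb(p,box):
    x0,x1,y0,y1=box;g=p["image"][y0:y1,x0:x1].astype(float).mean(2)
    n,l,st,c=cv2.connectedComponentsWithStats((g<85).astype(np.uint8))
    # weighted centroid per component
    return [(round(c[i][0]+x0,1),round(c[i][1]+y0,1),int(st[i][4])) for i in range(1,n) if 12<st[i][4]<90]
print(kb(s,(280,330,165,215)),kb(t,(315,375,170,215)))
print(viewer.spot_point(s,"knob")[:1],viewer.spot_point(t,"knob")[:1])
for a in(0,.5,.8,.9,1,1.1,1.2):
    x=-.065*np.cos(a);y=.073;X=np.array([.5455,-.117,.128])+[(.065+x)*.992-y*.12,(.065+x)*.12+y*.992,.065*np.sin(a)];print(a,proj(s,X).round(1),proj(t,X).round(1))
E
python3 kb.py
```

```text
[(np.float64(320.5), np.float64(168.2), 31), (np.float64(327.7), np.float64(168.7), 31), (np.float64(302.5), np.float64(186.0), 32)] []
[{'point': [305.0, 187.9], 'score': 0.58}] [{'point': [357.8, 180.6], 'score': 0.7}]
0 [311.  194.6] [336.4 198.4]
0.5 [309.2 188. ] [336.4 193.3]
0.8 [306.6 186. ] [336.1 187.8]
0.9 [305.5 185.7] [336.  185.6]
1 [304.4 185.6] [335.8 183.4]
1.1 [303.1 185.8] [335.6 181.1]
1.2 [301.8 186.2] [335.4 178.7]
```

Run:
```python
from h import *
t=viewer.read_camera("top");s=viewer.read_camera("scene")
g=t["image"].astype(float).mean(2).astype(int)
print("top cols 322-350");
for r in range(170,204):print(r,*g[r,322:350:1])
print(viewer.boxes_of(s,"knob")[:1],viewer.boxes_of(t,"knob")[:1])
for l in("catch_mid","lip","start_notch","guide"):print(l,[(viewer.spot_point(p,l) or [0])[0] for p in(s,t)])
```

```text
top cols 322-350
170 69 67 67 65 61 73 92 86 67 65 67 74 88 96 104 118 125 132 141 149 160 177 180 176 170 171 172 173
171 69 68 68 66 61 65 84 69 61 60 61 59 58 61 60 62 65 73 80 86 93 109 117 121 134 141 145 142
172 74 71 71 67 59 66 82 71 67 65 63 64 64 62 60 62 60 57 60 59 60 62 65 70 79 86 87 88
173 73 75 74 66 56 51 69 68 69 69 68 67 64 65 63 67 66 63 64 60 58 61 60 58 57 60 57 61
174 74 74 70 69 55 53 67 68 69 68 69 68 69 68 70 69 66 68 68 65 64 62 64 62 62 61 62 61
175 76 74 74 66 53 57 65 71 71 72 73 69 69 68 69 69 69 68 67 71 68 66 67 67 65 65 64 65
176 76 78 73 64 44 53 65 73 74 75 73 74 72 72 70 70 72 68 71 70 69 71 69 68 69 67 65 67
177 78 76 74 57 43 47 67 76 78 74 73 75 76 72 74 74 72 73 74 74 69 73 70 70 71 71 69 67
178 77 81 73 58 41 52 71 77 77 76 76 77 74 75 76 76 74 74 73 74 73 72 73 72 72 73 70 72
179 81 79 74 56 43 59 77 78 77 76 75 76 78 77 77 75 74 76 77 74 76 74 74 74 74 75 73 74
180 82 81 70 55 49 67 79 80 79 80 79 78 76 77 76 78 78 76 74 76 75 78 77 76 75 75 73 75
181 88 84 67 52 50 70 81 83 83 81 80 80 82 78 78 79 79 78 78 77 76 77 77 76 78 77 75 75
182 92
[... 1576 characters left out ...]
6 68 67 68 67 68 71 69 68 70 70 69 68 69 72 72 71 72 69 73 72 72 74 74 73
200 47 51 63 64 63 65 65 66 66 68 65 67 67 69 68 69 68 69 72 71 70 71 70 72 71 71 74 72
201 50 61 64 62 63 64 62 62 65 67 65 64 68 65 67 67 66 67 67 70 69 69 69 70 68 70 71 71
202 59 58 60 60 62 61 64 64 64 62 66 65 64 63 66 66 67 66 65 68 68 68 68 69 67 67 70 68
203 92 73 58 60 59 60 61 58 61 62 60 62 64 64 66 63 64 64 64 65 67 65 64 67 68 66 69 68
[{'extent': [303.8, 191.4, 12.0, 12.9], 'score': 0.55}] []
catch_mid [0, 0]
lip [0, 0]
start_notch [{'point': [283.4, 199.3], 'score': 0.67}, {'point': [356.5, 180.5], 'score': 0.58}]
guide [{'point': [280.2, 196.4], 'score': 0.66}, {'point': [358.7, 174.6], 'score': 0.58}]
```

The arm hides the ball from the top camera. The bar is probably held by leftover side load against the stop. I'll cradle it again, press to the stop, then back the bolt off about 1 mm before releasing.

Request:
{"op": "step_arm", "data": {
  "series": [0.03,0,0,0,0.055,0,0,0,0.065,0,0,0,0.07,0,0,0,0.07,0,0,0]
}}

```text
time: 33.08
tool_pos: [0.5428, -0.0427, 0.1457]
tcp_rot: [-3.136, -0.18, 0.001]
wrist_force: [0.3, 0.7, 1.1]
width: 0.201
grip_force: 0.0
```

Request:
{"op": "step_arm", "data": {
  "series": [0.003,0,0,0,0.006,0,0,0,0.006,0,0,0]
}}

```text
time: 33.45
tool_pos: [0.5494, -0.042, 0.146]
tcp_rot: [3.136, 0.18, 0.0]
wrist_force: [0.4, -0.1, -0.2]
width: 0.201
grip_force: 0.0
```

Request:
{"op": "step_arm", "data": {
  "series": [0.002,0,0,0,0.004,0,0,0,0.004,0,0,0]
}}

```text
time: 33.83
tool_pos: [0.5531, -0.0417, 0.1459]
tcp_rot: [3.136, 0.18, -0.001]
wrist_force: [-0.9, -0.4, 1.2]
width: 0.2
grip_force: 0.6
```

```bash
python3 st.py; python3 kb.py | head -2
```

```text
t 33.825 pos [ 0.5531 -0.0417  0.1459] yaw 0.1148 w 0.2 grip 0.6 F [-0.9 -0.4  1.2] Fg -1.0 -0.3
tool axes to knob [-0.0162  0.074 ]
[] []
[{'point': [302.4, 187.0], 'score': 0.64}] [{'point': [452.1, 212.5], 'score': 0.41}]
```

Contact is at the same x as before release, so the handle never moved and the bar was jammed sideways against the stop. I'll back it off slightly.

Request:
{"op": "step_arm", "data": {
  "series": [0.001,0,0,0,0.001,0.001,0,0,0.001,0.002,0,0,0.001,0.0025,0,0,0.001,0.0025,0,0]
}}

```text
time: 34.65
tool_pos: [0.5545, -0.0436, 0.1458]
tcp_rot: [-3.136, -0.18, 0.0]
wrist_force: [-0.7, 2.7, -0.0]
width: 0.203
grip_force: 1.2
```

```bash
python3 st.py
```

```text
t 34.65 pos [ 0.5545 -0.0436  0.1458] yaw 0.1149 w 0.203 grip 1.2 F [-0.7  2.7 -0. ] Fg -0.3 2.7
tool axes to knob [-0.0174  0.0719]
```

Request:
{"op": "step_arm", "data": {
  "series": [0,-0.0004,0,0,-0.006,-0.0004,0,0,-0.015,-0.0004,0,0,-0.03,-0.0004,0,0,-0.05,-0.0004,0,0,-0.07,-0.0004,0,0,-0.07,-0.0004,0,0,-0.07,-0.0004,0,0]
}}

```text
time: 35.65
tool_pos: [0.4853, -0.0517, 0.1463]
tcp_rot: [3.136, 0.18, 0.002]
wrist_force: [0.4, -0.1, -0.7]
width: 0.199
grip_force: 0.0
```

```bash
python3 st.py|head -1; python3 kb.py | head -2
```

```text
t 35.65 pos [ 0.4853 -0.0517  0.1463] yaw 0.1145 w 0.199 grip 0.0 F [ 0.4 -0.1 -0.7] Fg 0.3 -0.2
[(np.float64(317.6), np.float64(168.7), 36), (np.float64(325.5), np.float64(168.9), 57), (np.float64(308.8), np.float64(188.4), 27)] []
[] []
```

Request:
{"op": "step_arm", "data": {
  "series": [0,0,0,0,0,0,0,0,0,0,0,0,0,0,0,0,0,0,0,0,0,0,0,0,0,0,0,0,0,0,0,0]
}}

```text
time: 36.85
tool_pos: [0.4849, -0.0515, 0.1459]
tcp_rot: [-3.136, -0.18, -0.0]
wrist_force: [0.3, 0.3, 0.0]
width: 0.201
grip_force: 0.0
```

```bash
python3 kb.py | head -2
```

```text
[(np.float64(317.8), np.float64(168.8), 40), (np.float64(325.5), np.float64(168.9), 58), (np.float64(310.6), np.float64(195.0), 24)] []
[{'point': [309.0, 197.4], 'score': 0.42}] []
```

The ball is now at (310.6, 195.0), which matches level at 73 mm (311, 194.6). I'll let it settle and hand in.

Request:
{"op": "step_arm", "data": {
  "series": [-0.02,0,-0.01,0,-0.02,0,-0.01,0,-0.02,0,-0.01,0,-0.02,0,-0.01,0,-0.02,0,-0.01,0,-0.02,0,-0.01,0,-0.02,0,-0.01,0,-0.02,0,-0.01,0]
}}

```text
time: 38.05
tool_pos: [0.4651, -0.0538, 0.1559]
tcp_rot: [-3.136, -0.18, 0.0]
wrist_force: [0.0, -0.3, -0.8]
width: 0.202
grip_force: 0.0
```

```bash
python3 kb.py | head -1; python3 -c "
from workcell import job;print(job.finish_job())"
```

```text
[(np.float64(310.6), np.float64(194.7), 21)] [(np.float64(316.0), np.float64(182.6), 28), (np.float64(317.6), np.float64(213.1), 18)]
the job is handed in; nothing more can be done
None
```

The bolt is shot about 73 mm into the keeper, the handle lies level in the far notch by the last camera check, the arm is clear, and the job was handed in at about 38 s; no verdict came back.

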